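# Roll the colour-code block to match the sample in work

## Task

The six-sided colour-code block on the bench must show, on top, the lid colour of the specimen cup that stands in the white ring (red or yellow). Roll the block over by one face towards the proper side, on the bench and without picking it up, and leave it lying flat within a hand's breadth of where it was. Do not disturb either cup.

Things in the scene. Friction and masses are not known exactly. Their poses are not given: they have to be found in the camera images.
- colour_block: Loose white six-sided prism, a colour on each long face; 60 mm long (own x, level), 52 over flats, faces 30 wide, 0.15 kg, friction about 1. Origin at its centre, 26 mm up. Starts blue on top (own z up), red sloping down on own +y side, yellow on own -y side; green below yellow, black below red. One face = 60 degrees about a lower edge, centre travels 30 mm; past 30 degrees it falls over by itself.
- block_red (a point): Middle of the red face of the colour block (26 mm from its centre). 39 mm above the worktop at the start, 52 mm when red is on top. Axes are those of the block. A level push with a fingertip only slides the block; gripped across its flat end faces (60 mm apart) it turns with the gripper.
- block_yellow (a point): Middle of the yellow face of the colour block (26 mm from its centre). 39 mm above the worktop at the start, 52 mm when yellow is on top. Axes are those of the block.
- red_cup_centre (a point): Loose closed specimen cup with a red lid, 58 mm across, 66 mm tall, upright; the point is at its centre, half-way up (33 mm). Either this cup or the yellow one stands in the white ring.
- yellow_cup_centre (a point): Loose closed specimen cup with a yellow lid, 64 mm across, 66 mm tall, upright; the point is at its centre, half-way up (33 mm).
- sample_ring: White plastic ring fixed flat on the worktop, 90 mm outside, 74 mm inside, 12 mm high; the cup standing in it is the sample in work. Origin at its centre on the worktop.
Not all that is in view belongs to the job. There is more than one size of the part that bears red_cup_centre; the job needs the larger. There is more than one size of the part that bears yellow_cup_centre; the job needs the larger.

How it is judged (in metres and radians):
At the end, for the whole second after the job is handed in: The face on top of the block has the lid colour of the cup in the ring (middle of that face 49 to 56 mm above the worktop), the block lies flat on the worktop (within about 10 degrees), at rest, its centre within 100 mm of where it started (((horizontal distance between red_cup_centre and sample_ring below 0.03 m and height (world z) of block_red between 0.049 and 0.056 m) or (horizontal distance between yellow_cup_centre and sample_ring below 0.03 m and height (world z) of block_yellow between 0.049 and 0.056 m)) and height (world z) of colour_block between 0.022 and 0.0282 m and distance of colour_block from where it was at the start of the episode below 0.1 m and linear speed of colour_block below 0.02 m/s); the robot touches nothing.
It fails at once if the block is picked up (its centre more than 65 mm above the worktop) (height (world z) of colour_block above 0.065 m).
It fails at once if a cup is moved by more than 20 mm (distance of any of red_cup_centre, yellow_cup_centre from where it was at the start of the episode above 0.02 m).
It also fails if it takes over 32 s, if anything falls off the work surface, if the arm or the gripper's body presses on something with over 40 N, if the wrist force passes 120 N, or if a joint passes its speed limit or range.

## Robot

A 6-joint arm with a two-finger parallel gripper is mounted at the origin on a cart in front of the work surface, level with it; the furniture and walls round the work are solid. World frame = base frame: x ahead of the robot, y to its left, z up, the work surface at z = 0. Lengths are in mm, angles in rad, forces in N, time in s.
With the tool pointing down it reaches from about 300 to 775 mm from the base axis. Payload 14.6 kg.
Tool frame: the origin (TCP) lies at the very end of the fingers, on their centre line; the grasp point (between the pads) lies manip.grip_depth behind it (manip.grip_depth is the distance from the TCP to the grasp point, in mm); x points along the fingers, z is the direction in which the jaws open and shut, and the axes are right-handed (so a half turn about x gives the same grasp; the last joint's range is limited). The gripper opens to 94 mm and grips with 3 to 60 N. Pads are 16 mm wide; open, the fingers measure 119 mm over their backs; the gripper's body (75 mm by 177 mm) begins 78 mm behind the grasp point.
Start: joints at [1.175, 0.3, 1.521, -0, 1.321, -0.067], TCP at [177.596, 520.527, 205.446] pointing down, gripper open.
Joint ranges: [-3.03, 3.03], [-0.79, 2.21], [0.23, 2.52], [-1.04, 4.18], [0, 3.07], [-2.55, 2.55]. Speed limits (rad/s): [2.22, 2.22, 2.57, 3.14, 3.14, 3.14].

## Interface

Orientations are given as [roll, pitch, yaw] about the fixed x, y, z axes, in that order (R = Rz(yaw) Ry(pitch) Rx(roll)).
In Python, from cell import manip gives the robot as it stands.
- The arm moves only by the tool step_arm, never from a script. Its argument "commands" is one flat list of numbers, 7 for each row, row after row: the shift along the tool's x, y, z in m, then the turn, a rotation vector about the tool's x, y, z in degrees, then the finger opening in m, from 0 to 0.094. A call has 1 to 5 rows; each row shifts and turns the commanded pose from where the row before left it, along the tool's axes as they then stand; what a row does not reach is not made up. A row lasts 1/8 s, in which the tool goes at most 62.5 mm and 10.7 degrees, less where a joint would pass 70% of its speed; a pose out of reach is approached as far as the arm can. A call with a gripper value outside its range is refused whole. The fingers move at their own pace and stop on an object; "squeeze" is the grip in N (left out, the last holds). Time passes only in rows, so rows that do not move let the fingers close. It gives the time, the measured TCP pose, the force and the opening at its end, in the units of the state.
- manip.read_state(): the state, without advancing time (a new reading comes with each control period).
- manip.camera(name): name is "side" or "top"; returns the picture (480x640x3 uint8, red, green, blue); there is no depth.
- manip.camera_model(name): a dict with "intrinsics" (3x3 intrinsics, pixels), "k1" (the pictures are not rectified: a ray, as slopes to the right and down, at radius r is drawn at 1 + k1 r^2 times it, then the intrinsics apply), "origin" and "orientation" of the camera in the world. Camera axes: x right, y up, looking along -z (the intrinsics and any distortion apply to the point x, -y, -z); pixel columns grow to the right and rows downward; lengths in mm; the calibration is good to about 2 mm. A picture is of the moment at which its call begins. camera_model takes no time and is no camera call.
- manip.sign_off(): hands the job in, once; it reports no verdict.
Trained networks look in the newest picture that a camera, given by its name, has taken for a name from the list of things; names that differ only in an ending like _2 or _b are one class to them, and where a whole thing is asked for, a point or a joint stands for the part that bears it (a point fixed in the world has none). Each returns a list of dicts, best first, with "score" (0 to 1); they miss things now and then, are a little off and sometimes report something else, mostly with a low value. They report only what shows in the picture. A call takes as long as a camera call. They do not tell look-alikes from the thing itself.
- manip.find_in(thing, camera): "centre" ([row, column] in pixels, amid what is visible of it).
- manip.outline_of(thing, camera): "pixels" (480x640 bool, what is visible of it) and "centre" ([row, column] in pixels, amid what is visible of it).
The state is a dict: "clock": time; "joints": joint angles; "qd": joint speeds; "effort": joint torques, N m; "eef_pos": TCP position; "eef_rot": TCP orientation; "wrist_force": force on the tool from outside, world axes, zero at the start; "moment": the same for the moment, N m; "finger_gap": finger opening in mm.
Only numpy, scipy, OpenCV 4.12 (cv2) and the standard library are available. Lean on these libraries where they do the work, as an engineer would, in place of code of your own. Each camera call takes 0.05 s, during which the arm holds its last target. There are 200 camera calls.

## Working session

There is one attempt and no reset: what is moved stays moved. The work goes in short steps, Python scripts to look and compute and a tool call to move; the robot and the scene stay as the last step left them, time stands still between calls to the robot, and variables do not carry over. Pictures are saved under pics/ and viewed, about 8 in all and at most 12, crops included, and the job is handed in when it is done.

Besides the shell and the picture viewer there is one more tool, called after "Emit:" by a JSON object that holds its "name" and its "arguments", one argument or row to a line. step_arm: Moves the arm, as the interface text tells. Its arguments: {"type":"object","properties":{"commands":{"type":"array"},"squeeze":{"type":"number"}},"required":["commands"]}

```bash
mkdir -p pics; cat > h.py <<'E'
import numpy as np, cv2
from cell import manip
from scipy.spatial.transform import Rotation as R
def rot(o):
    o=np.array(o,float)
    if o.shape==(3,3): return o
    if o.size==3: return R.from_euler('xyz',o).as_matrix()
    return R.from_quat(o).as_matrix()
def ray(cam,rc):
    m=manip.camera_model(cam);K=np.array(m['intrinsics']);k=m['k1']
    d=np.array([(rc[1]-K[0,2])/K[0,0],(rc[0]-K[1,2])/K[1,1]]);u=d.copy()
    for _ in range(30): u=d/(1+k*(u@u))
    return np.array(m['origin'],float),rot(m['orientation'])@np.array([u[0],-u[1],-1])
def atz(cam,rc,z):
    o,d=ray(cam,rc); return o+d*(z-o[2])/d[2]
def proj(cam,p):
    m=manip.camera_model(cam);K=np.array(m['intrinsics'])
    q=rot(m['orientation']).T@(np.array(p,float)-np.array(m['origin']));u=np.array([q[0],-q[1]])/-q[2]
    u=u*(1+m['k1']*(u@u));return np.array([K[1,1]*u[1]+K[1,2],K[0,0]*u[0]+K[0,2]])
def tri(rc1,c1,rc2,c2):
    o1,d1=ray(c1,rc1);o2,d2=ray(c2,rc2)
    s=np.linalg.lstsq(np.c_[d1,-d2],o2-o1,rcond=None)[0]
    a=o1+s[0]*d1;b=o2+s[1]*d2
    return (a+b)/2,np.linalg.norm(a-b)
E
python3 - <<'E'
from h import *
np.set_printoptions(precision=1,suppress=True)
for c in('side','top'):
    im=manip.camera(c);cv2.imwrite(f'pics/{c}0.png',im[:,:,::-1]);m=manip.camera_model(c);print(m)
    for t in('colour_block','red_cup_centre','yellow_cup_centre','sample_ring','block_red','block_yellow'):
        print(c,t,[(np.round(d['centre']),round(d['score'],2)) for d in manip.find_in(t,c)])
print(manip.grip_depth,manip.read_state())
E
```

```text
{'intrinsics': array([[534.3,   0. , 319.4],
       [  0. , 534.3, 240.5],
       [  0. ,   0. ,   1. ]]), 'k1': -0.0910726908479628, 'origin': array([576.9, 833.9, 643.4]), 'orientation': array([ 1. ,  0. , -3.1])}
side colour_block [(array([231., 335.]), 0.62)]
side red_cup_centre [(array([353., 316.]), 0.87), (array([315., 313.]), 0.61)]
side yellow_cup_centre [(array([167., 336.]), 0.88), (array([192., 314.]), 0.75)]
side sample_ring [(array([390., 315.]), 0.65)]
side block_red [(array([233., 338.]), 0.81)]
side block_yellow [(array([231., 333.]), 0.64), (array([352., 315.]), 0.22)]
{'intrinsics': array([[623.8,   0. , 313.4],
       [  0. , 623.8, 241.5],
       [  0. ,   0. ,   1. ]]), 'k1': 0.07182310401354149, 'origin': array([ 503.9,   -4. , 1460.4]), 'orientation': array([ 0.1,  0. , -1.6])}
top colour_block [(array([256., 340.]), 0.68)]
top red_cup_centre [(array([238., 191.]), 0.96), (array([234., 233.]), 0.77)]
top yellow_cup_centre [(array([260., 454.]), 0.96), (array([231., 410.]), 0.79), (array([256., 341.]), 0.61)]
top sample_ring [(array([254., 199.]), 0.89)]
top block_red [(array([256., 342.]), 0.76)]
top block_yellow [(array([257., 342.]), 0.61)]
18.8 {'clock': 0.7, 'joints': array([ 1.2,  0.3,  1.5,  0. ,  1.3, -0.1]), 'qd': array([ 0., -0., -0., -0., -0.,  0.]), 'effort': array([ -0. , -53.2, -35.3,   0.1,   0. ,   0. ]), 'eef_pos': array([177.6, 520.5, 205.4]), 'eef_rot': array([ 3. ,  1.6, -2. ]), 'wrist_force': array([-0.4, -0.7, -0.2]), 'moment': array([-0. ,  0. ,  0.1]), 'finger_gap': 93.85434873158238}
```

View pics/side0.png

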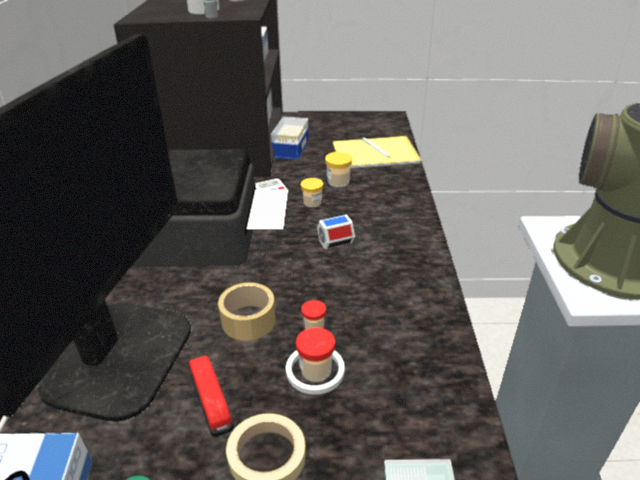

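View pics/top0.png

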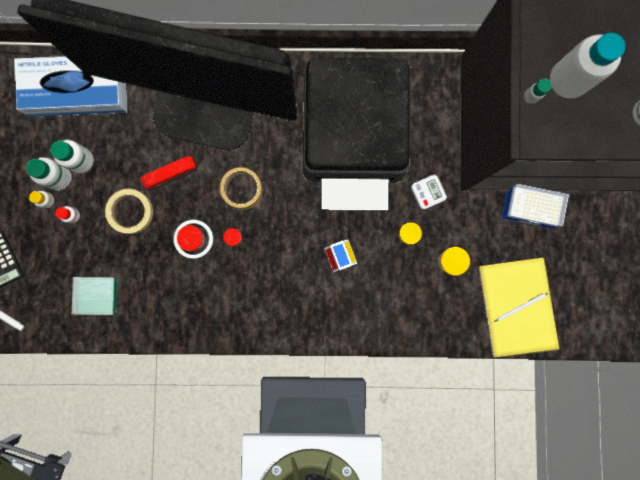

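```bash
python3 - <<'E'
from h import *
for c,b in(('side',(180,290,280,400)),('top',(215,300,295,390))):
    im=cv2.imread(f'pics/{c}0.png')[b[0]:b[1],b[2]:b[3]];cv2.imwrite(f'pics/{c}0c.png',cv2.resize(im,None,fx=5,fy=5,interpolation=cv2.INTER_CUBIC))
np.set_printoptions(precision=1,suppress=True)
print(tri((231,335),'side',(256,340),'top'),tri((353,316),'side',(238,191),'top'),tri((315,313),'side',(234,233),'top'),tri((167,336),'side',(260,454),'top'),tri((192,314),'side',(231,410),'top'),tri((390,315),'side',(254,199),'top'))
print(rot(manip.read_state()['eef_rot']))
E
```

```text
(array([561.8, -60.1,  29. ]), np.float64(4.024339419275072)) (array([596.3, 280.1,  40.3]), np.float64(0.10115200939621871)) (array([605.2, 186.3,  30. ]), np.float64(4.366280714879804)) (array([ 556. , -318.2,   39.2]), np.float64(4.903456653435127)) (array([ 614.5, -220.2,   27.6]), np.float64(9.547822408437076)) (array([581.5, 278. , -50. ]), np.float64(35.66245196008076))
[[-0.  -0.9  0.3]
 [-0.   0.3  0.9]
 [-1.   0.  -0. ]]
```

View crops.

The large red-lidded cup (side 353,316; top 238,191) stands in the white ring, so red has to come up. The block is at top (256,340), with red on its left (+y) side.

View pics/top0c.png

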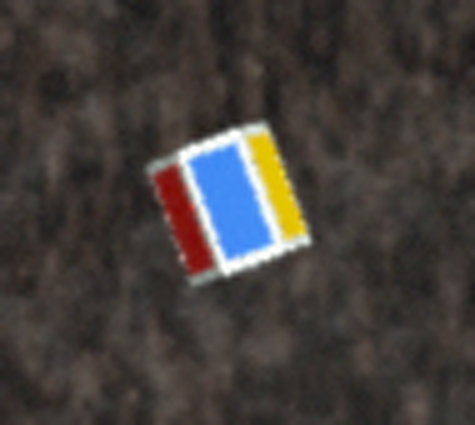

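```bash
python3 - <<'E'
from h import *
np.set_printoptions(precision=2,suppress=True)
im=cv2.imread('pics/top0.png');hsv=cv2.cvtColor(im,cv2.COLOR_BGR2HSV)
x=hsv[225:290,310:375]
def show(name,mask,z):
    ys,xs=np.nonzero(mask);
    r=cv2.minAreaRect(np.c_[xs+310,ys+225].astype(np.float32));bp=cv2.boxPoints(r)
    c=r[0];print(name,len(xs),r,'centroid',atz('top',(ys.mean()+225,xs.mean()+310),z));
    for p in bp: print('  ',atz('top',(p[1],p[0]),z)[:2])
H,S,V=x[...,0],x[...,1],x[...,2]
show('blue',(abs(H.astype(int)-110)<20)&(S>120)&(V>80),52)
show('red',((H<8)|(H>170))&(S>120)&(V>60),39)
show('yellow',(abs(H.astype(int)-25)<8)&(S>120)&(V>80),39)
d=manip.outline_of('colour_block','top')[0]['pixels'];ys,xs=np.nonzero(d)
r=cv2.minAreaRect(np.c_[xs,ys].astype(np.float32));print('all',r)
for p in cv2.boxPoints(r): print('  ',atz('top',(p[1],p[0]),26)[:2])
E
```

```text
blue 204 ((340.58245849609375, 254.81442260742188), (21.179763793945312, 9.548842430114746), 68.96248626708984) centroid [561.53 -60.39  52.  ]
   [579.8  -41.59]
   [587.81 -61.66]
   [543.34 -79.22]
   [535.36 -59.19]
red 111 ((331.0616455078125, 258.6643981933594), (21.418529510498047, 5.500933647155762), 69.44395446777344) centroid [552.84 -39.59  39.  ]
   [573.54 -24.68]
   [578.09 -36.38]
   [532.6  -53.97]
   [528.06 -42.3 ]
yellow 99 ((350.0334777832031, 251.4871368408203), (21.323354721069336, 4.594931602478027), 68.96248626708984) centroid [569.67 -82.5   39.  ]
   [590.62 -68.61]
   [594.5  -78.36]
   [549.3  -96.17]
   [545.43 -86.44]
all ((340.2241516113281, 255.3103485107422), (25.997346878051758, 25.440261840820312), 68.19859313964844)
   [577.92 -22.21]
   [600.37 -76.36]
   [545.05 -99.02]
   [522.7  -44.99]
```

```bash
cat >> h.py <<'E'
C=np.array([561.5,-60.5,26.]);A=np.radians(21.5)
ex=np.array([np.cos(A),np.sin(A),0]);ey=np.array([-np.sin(A),np.cos(A),0]);ez=np.array([0,0,1.])
def toolR(t):  # tilt t deg about own x; 0 = straight down, tool z = own x
    R0=np.c_[-ez,np.cross(ex,-ez),ex]
    return R.from_rotvec(np.radians(t)*ex).as_matrix()@R0
def pose(p): return np.array(p[0],float),p[1]
def cur():
    s=manip.read_state();return np.array(s['eef_pos']),rot(s['eef_rot'])
def rows(P,n,g,start=None):
    p0,r0=start or cur();out=[]
    for p1,r1 in P:
        rv=R.from_matrix(r0.T@r1).as_rotvec()
        for i in range(n):
            ra=r0@R.from_rotvec(rv*i/n).as_matrix()
            out.append(list(np.round(ra.T@(p1-p0)/n/1000,4))+list(np.round(np.degrees(rv)/n,2))+[g])
        p0,r0=p1,r1
    for i in range(0,len(out),5): print([float(v) for r in out[i:i+5] for v in r])
def tcp(c,t,d): # TCP d mm past point c with tilt t
    r=toolR(t);return c+r[:,0]*d,r
E
python3 - <<'E'
from h import *
rows([tcp(C+ez*170,-30,15)],15,0.094)
E
```

```text
[0.0015, -0.0371, -0.0288, 3.23, 0.87, -1.87, 0.094, 0.0032, -0.0385, -0.0266, 3.23, 0.87, -1.87, 0.094, 0.0048, -0.0398, -0.0243, 3.23, 0.87, -1.87, 0.094, 0.0065, -0.041, -0.022, 3.23, 0.87, -1.87, 0.094, 0.0082, -0.0419, -0.0195, 3.23, 0.87, -1.87, 0.094]
[0.0098, -0.0426, -0.017, 3.23, 0.87, -1.87, 0.094, 0.0115, -0.0432, -0.0144, 3.23, 0.87, -1.87, 0.094, 0.0131, -0.0435, -0.0118, 3.23, 0.87, -1.87, 0.094, 0.0147, -0.0437, -0.0091, 3.23, 0.87, -1.87, 0.094, 0.0162, -0.0436, -0.0064, 3.23, 0.87, -1.87, 0.094]
[0.0177, -0.0433, -0.0037, 3.23, 0.87, -1.87, 0.094, 0.0191, -0.0429, -0.001, 3.23, 0.87, -1.87, 0.094, 0.0205, -0.0422, 0.0017, 3.23, 0.87, -1.87, 0.094, 0.0218, -0.0413, 0.0044, 3.23, 0.87, -1.87, 0.094, 0.0231, -0.0403, 0.007, 3.23, 0.87, -1.87, 0.094]
```

Emit:
{"name": "step_arm", "arguments": {
  "commands": [0.0015,-0.037,-0.029,3.2,0.9,-1.9,0.094,0.003,-0.0385,-0.0265,3.2,0.9,-1.9,0.094,0.005,-0.04,-0.0245,3.2,0.9,-1.9,0.094,0.0065,-0.041,-0.022,3.2,0.9,-1.9,0.094,0.008,-0.042,-0.0195,3.2,0.9,-1.9,0.094]
}}

```text
clock: 1.38
eef_pos: [307.4, 323.0, 198.6]
eef_rot: [-1.871, 1.387, -0.91]
wrist_force: [1.0, 0.4, -0.5]
finger_gap: 93.9
```

Emit:
{"name": "step_arm", "arguments": {
  "commands": [0.01,-0.0425,-0.017,3.2,0.9,-1.9,0.094,0.0115,-0.043,-0.0145,3.2,0.9,-1.9,0.094,0.013,-0.0435,-0.012,3.2,0.9,-1.9,0.094,0.0145,-0.0435,-0.009,3.2,0.9,-1.9,0.094,0.016,-0.0435,-0.0065,3.2,0.9,-1.9,0.094]
}}

```text
clock: 2.0
eef_pos: [436.4, 127.6, 192.3]
eef_rot: [-1.729, 1.207, -1.053]
wrist_force: [-0.1, 0.8, 0.8]
finger_gap: 93.8
```

Emit:
{"name": "step_arm", "arguments": {
  "commands": [0.0175,-0.0435,-0.0035,3.2,0.9,-1.9,0.094,0.019,-0.043,-0.001,3.2,0.9,-1.9,0.094,0.0205,-0.042,0.0015,3.2,0.9,-1.9,0.094,0.022,-0.0415,0.0045,3.2,0.9,-1.9,0.094,0.023,-0.0405,0.007,3.2,0.9,-1.9,0.094]
}}

```text
clock: 2.62
eef_pos: [566.7, -68.1, 187.0]
eef_rot: [-1.583, 1.036, -1.201]
wrist_force: [-0.7, 0.8, -0.5]
finger_gap: 94.1
```

```bash
python3 - <<'E'
from h import *
im=manip.camera('side');cv2.imwrite('pics/side1.png',im[:,:,::-1])
p,r=cur();print(p,tcp(C+ez*170,-30,15),r,manip.read_state()['joints'],manip.read_state()['qd'])
print('stage');rows([tcp(C+ez*80,-30,15)],5,0.094)
for c in('side','top'):
  print(c,proj(c,C),[np.round(proj(c,C+ex*a+ey*15+ez*26)) for a in(30,-30)])
E
```

```text
[568.23785273 -71.50074603 186.53266232] (array([564.2487592 , -67.47813176, 183.00961894]), array([[ 1.83250613e-01, -3.17399373e-01,  9.30417568e-01],
       [-4.65208784e-01,  8.05765250e-01,  3.66501227e-01],
       [-8.66025404e-01, -5.00000000e-01,  3.62956457e-18]])) [[ 0.18281831 -0.31745979  0.930482  ]
 [-0.47808271  0.79829046  0.36629123]
 [-0.85907764 -0.5118121  -0.00582993]] [ 0.0409487   0.29300137  1.66862084 -0.58521197  1.07234826 -0.07759362] [ 0.05954463 -0.03593544  0.04293548  0.0536937   0.02372313 -0.02302459]
stage
[0.0155, 0.0105, -0.0003, 0.03, -0.06, 0.16, 0.094, 0.0156, 0.0104, -0.0004, 0.03, -0.06, 0.16, 0.094, 0.0156, 0.0104, -0.0004, 0.03, -0.06, 0.16, 0.094, 0.0156, 0.0103, -0.0004, 0.03, -0.06, 0.16, 0.094, 0.0157, 0.0103, -0.0004, 0.03, -0.06, 0.16, 0.094]
side [232.17204818 336.11147953] [array([229., 325.]), array([222., 353.])]
top [255.29528652 340.15781797] [array([245., 330.]), array([270., 339.])]
```

View pics/side1.png

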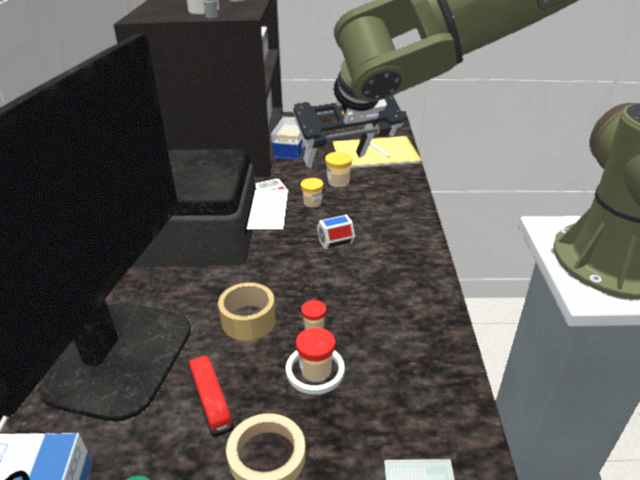

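The picture shows the block untouched at (231,335), which matches my projection. The open gripper is above it, tilted towards +y, so I'm lowering it.

Emit:
{"name": "step_arm", "arguments": {
  "commands": [0.0155,0.0105,-0.0003,0,0,0.2,0.094,0.0155,0.0105,-0.0004,0,0,0.2,0.094,0.0155,0.0105,-0.0004,0,0,0.2,0.094,0.0155,0.0105,-0.0004,0,0,0.2,0.094,0.0155,0.0105,-0.0004,0,0,0,0.094]
}}

```text
clock: 3.3
eef_pos: [561.0, -61.3, 92.3]
eef_rot: [-1.584, 1.051, -1.201]
wrist_force: [-0.6, -0.1, 1.0]
finger_gap: 93.9
```

```bash
python3 - <<'E'
from h import *
im=manip.camera('top');im2=manip.camera('side')
cv2.imwrite('pics/t2.png',cv2.resize(np.hstack([im[190:310,260:420],im2[150:270,250:410]]),None,fx=2.4,fy=2.4)[:,:,::-1])
print(cur(),tcp(C+ez*80,-30,15)[0])
rows([tcp(C,-30,15)],5,0.094)
E
```

```text
(array([560.17130396, -61.49650619,  91.20195697]), array([[ 0.1768603 , -0.3279549 ,  0.92799031],
       [-0.46333039,  0.80410558,  0.37247707],
       [-0.86835786, -0.49584252, -0.00973712]])) [564.2487592  -67.47813176  93.00961894]
[0.0143, 0.0065, 0.0005, 0.12, -0.06, -0.05, 0.094, 0.0143, 0.0065, 0.0004, 0.12, -0.06, -0.05, 0.094, 0.0143, 0.0066, 0.0004, 0.12, -0.06, -0.05, 0.094, 0.0143, 0.0066, 0.0004, 0.12, -0.06, -0.05, 0.094, 0.0143, 0.0066, 0.0003, 0.12, -0.06, -0.05, 0.094]
```

View pics/t2.png

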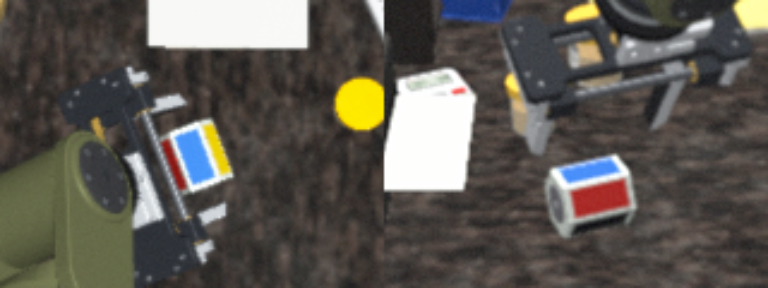

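The jaws straddle the block's ends and line up with it in both views. Continuing down.

Emit:
{"name": "step_arm", "arguments": {
  "commands": [0.0143,0.0065,0.0004,0.1,0,0,0.094,0.0143,0.0065,0.0004,0.1,0,0,0.094,0.0143,0.0066,0.0004,0.1,0,0,0.094,0.0143,0.0066,0.0004,0.1,0,0,0.094,0.0143,0.0066,0.0004,0,0,0,0.094]
}}

```text
clock: 4.03
eef_pos: [565.3, -67.8, 14.0]
eef_rot: [-1.578, 1.051, -1.201]
wrist_force: [-0.5, 1.2, 0.1]
finger_gap: 93.9
```

Emit:
{"name": "step_arm", "arguments": {
  "commands": [0,0,0,0,0,0,0.094]
}}

```text
clock: 4.15
eef_pos: [564.7, -67.8, 13.8]
eef_rot: [-1.581, 1.051, -1.205]
wrist_force: [-0.6, -0.9, -0.2]
finger_gap: 93.9
```

```bash
python3 - <<'E'
from h import *
im=manip.camera('top');im2=manip.camera('side')
cv2.imwrite('pics/t3.png',cv2.resize(np.hstack([im[190:310,260:420],im2[150:270,250:410]]),None,fx=2.4,fy=2.4)[:,:,::-1])
print(cur(),tcp(C,-30,15)[0])
rows([tcp(C,-30,15)],1,0.094)
E
```

```text
(array([565.45041175, -67.64905119,  15.31964078]), array([[ 0.17969426, -0.31963412,  0.93034617],
       [-0.46331807,  0.8067776 ,  0.36666915],
       [-0.86778243, -0.49693453, -0.00311895]])) [564.2487592  -67.47813176  13.00961894]
[0.0017, 0.0017, -0.001, 0.1, -0.15, -0.2, 0.094]
```

View pics/t3.png

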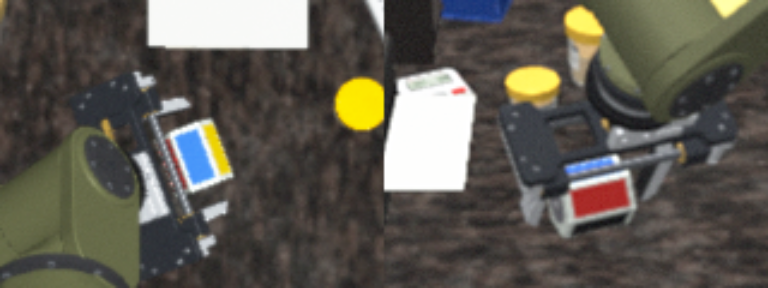

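The fingers straddle the block with nothing touched. Closing gently.

Emit:
{"name": "step_arm", "arguments": {
  "commands": [0,0,0,0,0,0,0.05,0,0,0,0,0,0,0.05,0,0,0,0,0,0,0.05,0,0,0,0,0,0,0.05,0,0,0,0,0,0,0.05],
  "squeeze": 25
}}

```text
clock: 4.88
eef_pos: [565.4, -67.6, 15.4]
eef_rot: [-1.577, 1.051, -1.201]
wrist_force: [-1.7, 0.3, 2.5]
finger_gap: 59.7
```

```bash
python3 - <<'E'
from h import *
s=manip.read_state();print(s['wrist_force'],s['finger_gap'])
# roll: rigid motion of the present tool pose about lower -y edge, raised by a few mm mid-way
p0,r0=cur();piv=np.array([C[0],C[1],0])-15*ey
P=[]
for i in range(1,11):
    q=R.from_rotvec(np.radians(6*i)*ex).as_matrix()
    P.append((piv+q@(p0-piv)+ez*1.5*min(i/2,1,(11-i)/2) ,q@r0))
rows(P,1,0.05)
E
```

```text
[-1.69117151  0.28314605  2.53956792] 59.7491620632883
[-0.0004, -0.0021, -0.0, -0.01, -0.01, 6.0, 0.05, -0.0004, -0.002, -0.0, -0.01, -0.01, 6.0, 0.05, 0.0003, -0.0017, -0.0, -0.01, -0.01, 6.0, 0.05, 0.0003, -0.0017, -0.0, -0.01, -0.01, 6.0, 0.05, 0.0003, -0.0017, -0.0, -0.01, -0.01, 6.0, 0.05]
[0.0003, -0.0017, -0.0, -0.01, -0.01, 6.0, 0.05, 0.0003, -0.0017, -0.0, -0.01, -0.01, 6.0, 0.05, 0.0003, -0.0017, -0.0, -0.01, -0.01, 6.0, 0.05, 0.0003, -0.0017, -0.0, -0.01, -0.01, 6.0, 0.05, 0.0009, -0.0021, -0.0, -0.01, -0.01, 6.0, 0.05]
```

The gap of 59.7 mm shows the block is held. Rolling it about its lower edge.

Emit:
{"name": "step_arm", "arguments": {
  "commands": [-0.0004,-0.0021,0,0,0,6,0.05,-0.0004,-0.002,0,0,0,6,0.05,0.0003,-0.0017,0,0,0,6,0.05,0.0003,-0.0017,0,0,0,6,0.05,0.0003,-0.0017,0,0,0,6,0.05]
}}

```text
clock: 5.5
eef_pos: [568.4, -75.5, 17.9]
eef_rot: [1.921, 1.563, 2.297]
wrist_force: [-0.4, 0.2, -1.9]
finger_gap: 59.7
```

Emit:
{"name": "step_arm", "arguments": {
  "commands": [0.0003,-0.0017,0,0,0,6,0.05,0.0003,-0.0017,0,0,0,6,0.05,0.0003,-0.0017,0,0,0,6,0.05,0.0003,-0.0017,0,0,0,6,0.05,0.0009,-0.0021,0,0,0,6,0.05]
}}

```text
clock: 6.12
eef_pos: [571.4, -83.3, 14.6]
eef_rot: [1.576, 1.04, 1.951]
wrist_force: [-5.2, -1.5, 11.2]
finger_gap: 59.7
```

Emit:
{"name": "step_arm", "arguments": {
  "commands": [0,0,0,0,0,0,0.05,0,0,0,0,0,0,0.05]
}}

```text
clock: 6.38
eef_pos: [571.4, -83.6, 14.3]
eef_rot: [1.577, 1.044, 1.951]
wrist_force: [-1.3, -3.3, 4.8]
finger_gap: 59.9
```

```bash
python3 - <<'E'
from h import *
im=manip.camera('top');im2=manip.camera('side')
cv2.imwrite('pics/t4.png',cv2.resize(np.hstack([im[190:310,260:420],im2[150:270,250:410]]),None,fx=2.4,fy=2.4)[:,:,::-1])
p,r=cur();print(p,manip.read_state()['wrist_force'],'tilt',np.degrees(np.arctan2(-r[:,0]@-ey,-r[2,0])), r, tcp(C-30*ey,30,15)[0])
E
```

```text
[571.44240744 -83.44673881  14.2762342 ] [-0.62848659 -3.19400989  4.49519271] tilt 30.177742264435256 [[-0.18659878 -0.31535522  0.93044719]
 [ 0.46677306  0.8048999   0.36641378]
 [-0.86446735  0.50268005 -0.00299402]] [569.7462776  -81.43439528  13.00961894]
```

View pics/t4.png

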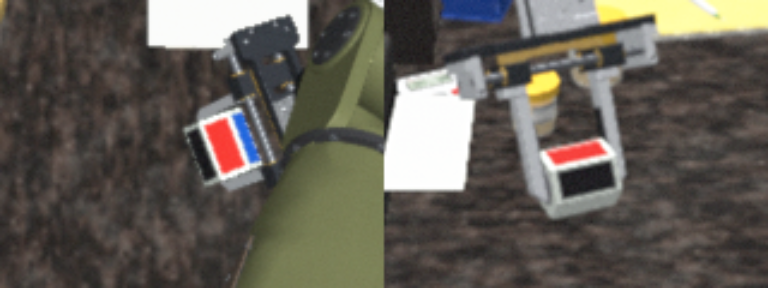

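Red is on top (top view about 256,355) and black now faces +y. Opening the gripper and going straight up.

Emit:
{"name": "step_arm", "arguments": {
  "commands": [0,0,0,0,0,0,0.094,0,0,0,0,0,0,0.094,0,0,0,0,0,0,0.094,0,0,0,0,0,0,0.094,0,0,0,0,0,0,0.094]
}}

```text
clock: 7.1
eef_pos: [571.3, -82.9, 14.0]
eef_rot: [1.577, 1.044, 1.952]
wrist_force: [0.2, -0.1, -0.7]
finger_gap: 94.0
```

Emit:
{"name": "step_arm", "arguments": {
  "commands": [-0.013,0.0075,0,0,0,0,0.094,-0.026,0.015,0,0,0,0,0.094,-0.035,0.02,0,0,0,0,0.094,-0.035,0.02,0,0,0,0,0.094,-0.035,0.02,0,0,0,0,0.094]
}}

```text
clock: 7.72
eef_pos: [572.1, -83.8, 182.5]
eef_rot: [1.576, 1.044, 1.95]
wrist_force: [1.0, -1.0, -0.0]
finger_gap: 94.0
```

Emit:
{"name": "step_arm", "arguments": {
  "commands": [-0.02,0.01,0,0,0,-5,0.094,0,0,0,0,0,0,0.094,0,0,0,0,0,0,0.094]
}}

```text
clock: 8.1
eef_pos: [572.5, -85.0, 201.8]
eef_rot: [1.58, 1.129, 1.954]
wrist_force: [-0.2, -0.7, -0.7]
finger_gap: 94.2
```

```bash
python3 - <<'E'
from h import *
np.set_printoptions(precision=1,suppress=True)
im=manip.camera('top');im2=manip.camera('side')
cv2.imwrite('pics/t5.png',cv2.resize(np.hstack([im[160:320,160:480],im2[140:300,200:520]]),None,fx=1.25,fy=1.25)[:,:,::-1])
r={}
for c in('side','top'):
  for t in('block_red','red_cup_centre','yellow_cup_centre','colour_block'):
    r[c,t]=manip.find_in(t,c);print(c,t,[(d['centre'],round(d['score'],2)) for d in r[c,t][:2]])
im=im2
h=cv2.cvtColor(im,cv2.COLOR_RGB2HSV)
def red(im,b):
    h=cv2.cvtColor(np.ascontiguousarray(im),cv2.COLOR_RGB2HSV)[b[0]:b[1],b[2]:b[3]]
    ys,xs=np.nonzero(((h[...,0]<8)|(h[...,0]>170))&(h[...,1]>120)&(h[...,2]>80));return (ys.mean()+b[0],xs.mean()+b[2])
print('red face',tri(red(im2,(195,260,295,365)),'side',red(manip.camera('top'),(225,290,310,385)),'top'))
print(manip.read_state()['eef_pos'],manip.read_state()['clock'])
E
```

```text
side block_red [([226.3, 331.7], 0.74)]
side red_cup_centre [([349.7, 313.2], 0.98), ([314.5, 313.5], 0.78)]
side yellow_cup_centre [([191.4, 312.8], 0.97), ([168.4, 334.7], 0.88)]
side colour_block [([223.7, 330.4], 0.8)]
top block_red [([249.4, 348.7], 0.89)]
top red_cup_centre [([238.1, 189.5], 0.64), ([236.7, 232.7], 0.54)]
top yellow_cup_centre [([264.6, 464.2], 0.73)]
top colour_block [([251.3, 352.7], 0.86)]
red face (array([573.3, -88.3,  54. ]), np.float64(2.5183997714338937))
[572.8 -85.1 202.2] 8.65
```

View pics/t5.png

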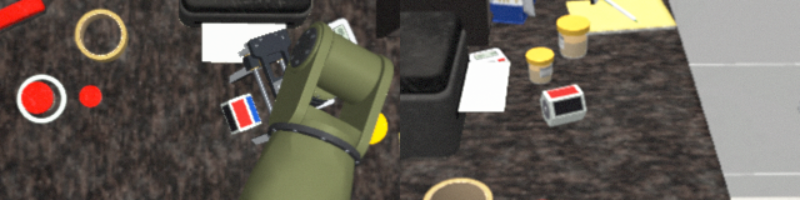

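The block lies flat and free with red on top, and the cups look undisturbed. The red face is at z ≈ 54 mm and the block has moved about 30 mm. Handing in.

```bash
python3 -c "
from cell import manip
print(manip.sign_off())"
```

```text
the job is handed in; nothing more can be done
None
```

The block now shows red on top, matching the large red-lidded cup in the white ring, and I handed the job in at about 8.7 s of the 32 s allowed. I gripped the block across its end faces with the gripper tilted back 30°. I then turned it 60° about its lower edge on the yellow side, raised by no more than about 1.5 mm, and released it and backed off straight up.

**Block:** the last pictures show it lying flat and free of the gripper. The red face measured about 54 mm above the worktop (allowed 49 to 56 mm). The block's centre moved about 30 mm (limit 100 mm).

**Forces:** the highest wrist force I saw was about 12 N (limit 120 N), at the end of the roll.

**Cups:** both red cups and the small yellow cup were found where they started, within a few pixels. The large yellow cup was unmoved in the side view. In the top view its detected centre shifted about 10 pixels, because the arm partly covered it there; the gripper did not reach it.

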